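# Hold the carved horse over the suction mouth

## Task

Start the green suction box: twist its red knob clockwise against the spring to its stop, then let go so that it springs back. Then pick up the carved horse, carry it over the chisel rack without bumping it, and hold it upright about one centimetre above the black suction mouth, centred, with the long sides of its plinth along the long sides of the mouth, so that the dust is drawn off its underside; it must never touch the suction box. Finish while still holding it there, steady, and leave everything else on the bench where it is.

Things in the scene. Friction and masses are not known exactly. Their poses are not given: they have to be found in the camera images.
- suction_box: fixed green suction box, 260 (x) x 170 (y) x 90 mm high, on the bench left or right of the chisel rack; origin centre of underside, its x runs from the knob end to the mouth end. Knob axis at x = -75 mm, mouth centre at x = +50 mm, both at y = 0. A pipe stub stands 30 mm out of its +x end
- mouth (a point): centre of the rectangular suction mouth, at the height of the upper face of its black lip (100 mm above the bench, 10 mm above the box top); axes as the box. The lip measures 102 (x, long) x 68 (y) mm outside, 78 x 44 mm inside
- knob_grip (a point): point on the knob's vertical axis at the height to grip it (116 mm above the bench, 26 above the box top). Red knob: upright bar 46 mm long (its x; this frame turns with it), 14 mm thick, top 36 mm above the box top. At rest it lies along the box's x, white mark toward the box's -x end; a red mark on the box shows where it points at the stop
- start_knob (a joint): knob angle in rad: 0 at rest, grows clockwise seen from above, hard stop at 1.0 (57 degrees, white mark at the red mark); a spring of 0.04 N m at rest to 0.12 N m at the stop brings it back to 0 when let go
- horse: loose pale carved horse on a darker plinth, 0.15 to 0.31 kg, across the rack from the suction box. Origin centre of the plinth's underside; x to the head. Plinth 90 (x) x 56 (y) x 18 mm. Flat-sided barrel to grip from above across y: 34 mm wide (y), x -40 to +34, z 60 to 100 mm; thin legs below. Neck from x = +25; head to x = +75, ears to z = 123; tail to x = -57 mm
- chisel_rack: fixed wooden rack with eight upright chisels in a row along its x, between the horse and the suction box: 300 (x) x 70 (y) mm, handles up to 140 mm high; origin centre of underside
- mallet: round carver's mallet lying down, dark wood head 64 mm thick and 130 mm long, pale handle; origin under the middle of the head's free end, handle to its -x
- gouge: lying gouge, dark handle 22 mm thick, steel blade, 200 mm long in all; origin underside, blade to its +x
- offcut: pale wood offcut 45 x 35 x 30 mm high, loose, standing in front of the horse's head; origin centre of underside
- glue: yellow glue bottle 54 mm across, 140 mm high, red cap; origin centre of underside
- owl: finished carved owl standing behind the horse's tail, 64 mm across, 116 mm high; origin centre of underside
- brush: bench brush lying down; origin underside
- pencil_cup: blue ceramic cup 72 mm across, 90 mm high, with pencils up to 150 mm; origin centre of underside

How it is judged:
On the way, in this order (a step that is already met when the one before it is completed fails the run):
1. the knob is turned to its stop (value of joint start_knob above 0.92 rad), for 0.1 s.
2. the knob is let go and has sprung back (value of joint start_knob below 0.1 rad and contact force between the fingers and start_knob below 0.1 N), for 0.1 s.
3. the horse passes over the chisel rack, its underside higher than the handles (height (world z) of horse above 0.142 m and y of horse in the frame of chisel_rack between -0.05 and 0.05 m and x of horse in the frame of chisel_rack between -0.2 and 0.2 m).
At the end, for the whole second after the job is handed in: The horse is held still in the fingers, underside 3 to 20 mm above the mouth's lip, centred within 12 mm, long axis within 0.15 rad of the mouth's (either way round), upright within 0.12 rad, touching only the fingers; knob within 0.1 rad of rest (horizontal distance between horse and mouth below 0.012 m and z of horse in the frame of mouth between 0.003 and 0.02 m and angle between the x axis of horse and the x axis of mouth, either way round below 0.15 rad and angle between horse's own z axis and vertical below 0.12 rad and linear speed of horse below 0.02 m/s and angular speed of horse below 0.2 rad/s and contact force between the fingers and horse above 1 N and contact force between horse and suction_box below 0.05 N and contact force between horse and offcut below 0.05 N and contact force between horse and chisel_rack below 0.05 N and value of joint start_knob below 0.1 rad); the arm keeps its last pose, push and grip.
It fails at once if the horse touches the suction box (contact force between horse and suction_box above 0.5 N).
It fails at once if the chisel rack is bumped (contact force between any of horse, the arm, the fingers and chisel_rack above 1.5 N).
It fails at once if a bystander is moved by more than 20 mm (distance of any of mallet, gouge, offcut, glue, owl, brush, pencil_cup from where it was at the start of the episode above 0.02 m).
It also fails if it takes over 64 s, if anything falls off the work surface, if the arm or the gripper's body presses on something with over 40 N, if the wrist force passes 120 N, or if a joint passes its speed limit or range.

## Robot

A 6-joint arm with a two-finger parallel gripper is mounted at the origin on the work surface. World frame = base frame: x ahead of the robot, y to its left, z up, the work surface at z = 0. Lengths are in m, angles in rad, forces in N, time in s.
With the tool pointing down it reaches from about 0.25 to 0.775 m from the base axis. Payload 4 kg.
Tool frame: the origin (TCP) lies on the centre line of the jaws, within the pads' length; the fingertips stand robot.tips_ahead ahead of it and the grasp point (between the pads) lies 8 mm behind it (robot.tips_ahead is the distance from the TCP to the fingertips, in m); z points along the fingers, y is the line along which they close (so a half turn about z gives the same grasp; the last joint's range is limited). The gripper opens to 94 mm and grips with 3 to 60 N. Pads are 16 mm wide; open, the fingers measure 119 mm over their backs; the gripper's body (75 mm by 177 mm) begins 78 mm behind the grasp point.
Start: joints at [1.217, 0.087, 1.371, -0, 1.684, -0.103], TCP at [0.137, 0.533, 0.217] pointing down, gripper open.
Joint ranges: [-3.1, 3.1], [-0.76, 2.03], [0.27, 2.55], [-1.08, 4.22], [0.17, 2.65], [-2.57, 2.57]. Speed limits (rad/s): [2.79, 2.79, 3.14, 3.14, 3.14, 3.14].

## Interface

Orientations are given as [roll, pitch, yaw] about the fixed x, y, z axes, in that order (R = Rz(yaw) Ry(pitch) Rx(roll)).
In Python, from bench import robot, snapshot, close_job, spotter gives the robot as it stands. The module is installed in compiled form; this text tells all that it offers.
- The arm moves only by the tool servo_tool, never from a script. Its argument "commands" is one flat list of numbers, 7 for each row, row after row: the shift along the tool's x, y, z in m, then the turn, a rotation vector about the tool's x, y, z in degrees, then the finger opening in m, from 0 to 0.094. In form: [x, y, z, ax, ay, az, grip, x, y, z, ax, ay, az, grip, ...]. A call has 1 to 10 rows; each row is the pose to reach, as a shift and turn from the pose commanded when the call began, along the tool's axes at that moment; what a row does not reach only later rows make up. A row lasts 1/8 s, in which the tool goes at most 62.5 mm and 10.7 degrees, less where a joint would pass 70% of its speed; a pose out of reach is approached as far as the arm can. A call with a gripper value outside its range is refused whole. The fingers move at their own pace and stop on an object; the grip force is fixed at half the most. Time passes only in rows, so rows that repeat a pose let the fingers close. It gives the time, the measured TCP pose, the force, the opening and the grip force at its end, in the units of the state.
- robot.get_obs(): the state, without advancing time (a new reading comes with each control period).
- snapshot(name): name is "scene" or "top" or "wrist"; returns a dict with "img" (420x560x3 uint8, blue, green, red), "camera_matrix" (3x3 intrinsics, pixels), "k1" (the pictures are not rectified: a ray, as slopes to the right and down, at radius r is drawn at 1 + k1 r^2 times it, then the intrinsics apply), "extrinsics" (4x4, takes a point from camera to world coordinates); the wrist camera has in their place "hand_eye" (4x4, takes a point from camera to tool coordinates, whose origin is the TCP and whose axes are the flange's). Camera axes: x right, y down, z forward; pixel columns grow to the right and rows downward; lengths in m; the calibration is good to about 2 mm. A picture is of the moment at which its call begins: read the wrist's pose just before it. There is no depth.
- close_job(): hands the job in; it is judged then, once.
Trained networks look in a picture, given as the dict that the camera call returned (one of the last four; its "shot" number tells which), for a name from the list of things; names that differ only in an ending like _2 or _b are one class to them, and where a whole thing is asked for, a point or a joint stands for the part that bears it (a point fixed in the world has none). Each returns a list of dicts, best first, with "conf" (0 to 1); they miss things now and then, are a little off and sometimes report something else, mostly with a low value. They report only what shows in the picture. A call takes as long as a camera call.
- spotter.trace(name, picture): "region" (420x560 bool, what is visible of it) and "box" ([left, top, width, height] in pixels, round what is visible of it).
The state is a dict: "time": time; "joint_positions": joint angles; "qvel": joint speeds; "joint_torque": joint torques, N m; "tool_pos": TCP position; "ee_rot": TCP orientation; "wrist_force": force on the tool from outside, world axes, zero at the start; "wrist_torque": the same for the moment, N m; "width": finger opening in m; "finger_force": force on a finger pad.
Only numpy, scipy, OpenCV 4.12 (cv2) and the standard library are available. Lean on these libraries where they do the work, as an engineer would, in place of code of your own. Each camera call takes 0.05 s, during which the arm holds its last target. There are 200 camera calls.

## Working session

There is one attempt and no reset: what is moved stays moved. The work goes in short steps, Python scripts to look and compute and a tool call to move; the robot and the scene stay as the last step left them, time stands still between calls to the robot, and variables do not carry over. Pictures are saved under pics/ and viewed, at most 10 in all, crops included, and the job is handed in when it is done.

Besides the shell and the picture viewer there is one more tool, called after "Call:" as name(argument=value, ...) on one line, values as JSON. servo_tool: Moves the arm, as the interface text tells. Its arguments: {"type":"object","properties":{"commands":{"type":"array","items":{"type":"number"}}},"required":["commands"]}

```bash
mkdir -p pics; cat > h.py <<'E'
import numpy as np, cv2
from bench import robot, snapshot, close_job, spotter
from scipy.spatial.transform import Rotation as R
def ray(s,uv,T=None):
    K=s["camera_matrix"];k1=s["k1"];T=s["extrinsics"] if T is None else T
    K=np.array(K);T=np.array(T)
    uv=np.atleast_2d(np.array(uv,float))
    p=np.c_[(uv[:,0]-K[0,2])/K[0,0],(uv[:,1]-K[1,2])/K[1,1]]
    q=p.copy()
    for _ in range(20): q=p/(1+k1*(q**2).sum(1,keepdims=True))
    d=np.c_[q,np.ones(len(q))]@T[:3,:3].T
    return T[:3,3],d
def onz(s,uv,z,T=None):
    o,d=ray(s,uv,T); return (o+d*((z-o[2])/d[:,2:3]))[:,:2]
def proj(s,P,T=None):
    K=np.array(s["camera_matrix"]);T=np.array(s["extrinsics"] if T is None else T)
    c=(np.atleast_2d(P)-T[:3,3])@T[:3,:3]; q=c[:,:2]/c[:,2:]
    q=q*(1+s["k1"]*(q**2).sum(1,keepdims=True)); return q*[K[0,0],K[1,1]]+[K[0,2],K[1,2]]
def pose(o=None):
    o=o or robot.get_obs(); T=np.eye(4);T[:3,3]=o["tool_pos"]
    r=np.array(o["ee_rot"]); T[:3,:3]=R.from_euler('xyz',r).as_matrix() if r.size==3 else r.reshape(3,3)
    return T
def wrist():
    T=pose(); s=snapshot("wrist"); return s,T@np.array(s["hand_eye"])
E
python3 - <<'E'
from h import *
o=robot.get_obs();print({k:np.round(v,3).tolist() for k,v in o.items()},robot.tips_ahead)
for n in("top","scene"):
    s=snapshot(n);cv2.imwrite(f"pics/{n}.png",s["img"]);print(n,np.round(s["extrinsics"],3).tolist(),s["k1"],np.round(s["camera_matrix"]).tolist())
    for k in("suction_box","start_knob","horse","chisel_rack","offcut","owl","mallet","glue","pencil_cup","gouge","brush"):
        for t in spotter.trace(k,s)[:1]:
            m=t["region"].astype(np.uint8);c=max(cv2.findContours(m,0,1)[0],key=cv2.contourArea,default=None)
            print(k,round(t["conf"],2),t["box"],[np.round(a,1) for a in cv2.minAreaRect(c)])
E
```

```text
{'time': 0.0, 'joint_positions': [1.217, 0.088, 1.372, -0.0, 1.684, -0.103], 'qvel': [-0.002, 0.001, 0.003, -0.001, -0.0, -0.002], 'joint_torque': [-0.0, -34.017, -30.243, 0.072, 0.033, -0.0], 'tool_pos': [0.136, 0.532, 0.215], 'ee_rot': [-3.139, -0.0, 2.891], 'wrist_force': [0.865, -0.162, -0.028], 'wrist_torque': [-0.019, 0.04, 0.032], 'finger_force': 0.0, 'width': 0.094} 0.011
top [[-0.012, -0.992, 0.127, 0.404], [-1.0, 0.012, -0.004, 0.016], [0.003, -0.127, -0.992, 1.377], [0.0, 0.0, 0.0, 1.0]] -0.07601677244941585 [[431.0, 0.0, 276.0], [0.0, 431.0, 210.0], [0.0, 0.0, 1.0]]
suction_box 0.82 [338.1, 180.3, 81.3, 101.8] [array([377. , 228.9]), array([97.4, 60.6]), np.float64(75.3)]
start_knob 0.68 [381.9, 247.5, 12.1, 20.7] [array([388. , 256.5]), array([15., 12.]), np.float64(90.0)]
horse 0.6 [183.2, 200.1, 23.2, 41.6] [array([191.2, 221.1]), array([39.9, 17.7]), np.float64(81.9)]
chisel_rack 0.92 [259.9, 164.8, 27.9, 96.1] [array([273.9, 211.5]), array([22.1, 97.5]), np.float64(2.7)]
offcut 0.72 [185.2, 177.7, 13.4, 17.6] [array([191., 187.]), array([14.8, 11.1]), np.float64(84.8
[... 1234 characters left out ...]
 0.79 [338.2, 283.0, 18.9, 21.9] [array([348.2, 294.6]), array([13.4, 18.8]), np.float64(26.6)]
owl 0.59 [370.1, 199.6, 25.0, 36.6] [array([382. , 215.4]), array([20.7, 36.7]), np.float64(25.0)]
mallet 0.88 [119.4, 203.9, 73.8, 49.8] [array([153.2, 223.3]), array([84.7, 22.4]), np.float64(30.3)]
glue 0.92 [270.6, 276.2, 24.1, 36.6] [array([280.5, 294.5]), array([41., 23.]), np.float64(90.0)]
pencil_cup 0.89 [423.9, 268.1, 39.4, 49.2] [array([445.6, 290.3]), array([29.1, 54.7]), np.float64(27.8)]
gouge 0.68 [177.5, 117.0, 31.6, 37.1] [array([197., 134.]), array([ 5.7, 32.5]), np.float64(45.0)]
brush 0.86 [138.8, 148.6, 20.2, 39.4] [array([150.1, 169.1]), array([11.5, 45.1]), np.float64(20.6)]
```

```bash
python3 - <<'E'
import cv2
a=cv2.imread("pics/top.png")[120:300,90:470]
cv2.imwrite("pics/topc.png",cv2.resize(a,None,fx=2.1,fy=2.1,interpolation=3))
E
python3 - <<'E'
from h import *
s=snapshot("top")
print("knob",onz(s,[388,257],.12),"box",onz(s,[377,229],.09),"horse",onz(s,[191,221],.07),"rack",onz(s,[273.9,211.5],.1),"off",onz(s,[191,187],.03),"owl",onz(s,[197,272],.1))
E
```

```text
knob [[ 0.42271005 -0.31473183]] box [[ 0.50743003 -0.29277169]] horse [[0.54035803 0.26979892]] rack [[0.56287519 0.01645527]] off [[0.65310783 0.27900248]] owl [[0.38625913 0.24468669]]
```

View pics/topc.png

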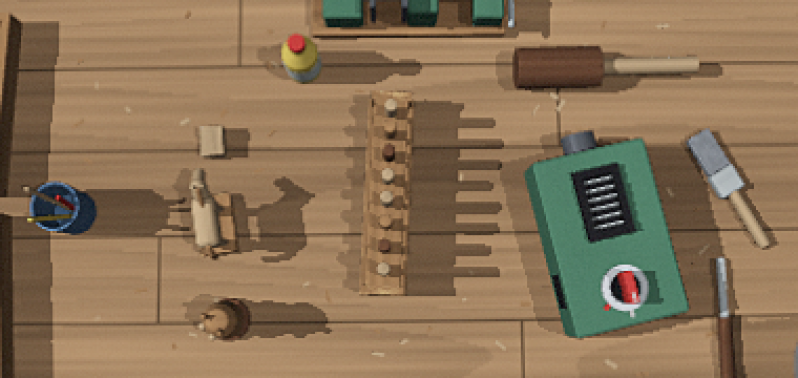

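The top view shows the box with its mouth at about (378,217), the knob at (388,257) and the pipe pointing up in the image. The horse is at (190,222) with its head toward the offcut, and the rack lies between them. I'll go to the knob first and plan a view pose above it.

```bash
cat >> h.py <<'E'
def plan(p,yaw):
    "shift and turn in tool axes to world TCP p, tool down with this yaw"
    T=pose();G=R.from_euler('xyz',[np.pi,0,yaw]).as_matrix()
    v=T[:3,:3].T@(np.array(p)-T[:3,3]); r=R.from_matrix(T[:3,:3].T@G).as_rotvec(degrees=True)
    print("at",np.round(T[:3,3],4),"yaw",round(R.from_matrix(T[:3,:3]).as_euler('xyz')[2],3),"shift",np.round(v,4),"turn",np.round(r,2))
E
python3 - <<'E'
from h import *
s=snapshot("wrist");print(np.round(s["hand_eye"],3).tolist(),np.round(s["camera_matrix"]).tolist(),s["k1"])
s=snapshot("top")
m=onz(s,[377.6,216.7],.1)[0];k=onz(s,[388.6,257],.12)[0];d=m-k
print("mouth",m,"knob",k,"dist",np.linalg.norm(d),"yaw",np.arctan2(d[1],d[0]))
for y in (2.891,np.arctan2(d[1],d[0]),np.arctan2(d[1],d[0])+np.pi): plan([.46,-.30,.33],y)
E
```

```text
[[0.001, -0.964, -0.265, 0.076], [1.0, 0.001, 0.0, -0.001], [0.0, -0.265, 0.964, -0.168], [0.0, 0.0, 0.0, 1.0]] [[370.0, 0.0, 284.0], [0.0, 370.0, 208.0], [0.0, 0.0, 1.0]] -0.013670938194858609
mouth [ 0.54350149 -0.29369799] knob [ 0.42268082 -0.31650138] dist 0.12295377129867195 yaw 0.1865431537541188
at [0.1365 0.5328 0.2165] yaw 2.891 shift [-0.5201 -0.7265 -0.1136] turn [ 0.01  0.   -0.01]
at [0.1365 0.5328 0.2165] yaw 2.891 shift [-0.5201 -0.7265 -0.1136] turn [ 0.0000e+00 -1.0000e-02  1.5494e+02]
at [0.1365 0.5328 0.2165] yaw 2.891 shift [-0.5201 -0.7265 -0.1136] turn [ 1.000e-02  0.000e+00 -2.506e+01]
```

Call:
servo_tool(commands=[-0.31,-0.43,-0.11,0,0,100,0.094,-0.31,-0.43,-0.11,0,0,100,0.094,-0.31,-0.43,-0.11,0,0,100,0.094,-0.31,-0.43,-0.11,0,0,100,0.094,-0.31,-0.43,-0.11,0,0,100,0.094,-0.31,-0.43,-0.11,0,0,100,0.094,-0.31,-0.43,-0.11,0,0,100,0.094,-0.31,-0.43,-0.11,0,0,100,0.094,-0.31,-0.43,-0.11,0,0,100,0.094,-0.31,-0.43,-0.11,0,0,100,0.094])

```text
time: 2.6
tool_pos: [0.3309, 0.0368, 0.327]
ee_rot: [3.14, 0.0, 1.136]
wrist_force: [0.2, -0.1, 0.3]
width: 0.0941
finger_force: 0.0
```

```bash
python3 - <<'E'
from h import *
plan([.44,-.31,.30],.187)
E
```

```text
at [0.3309 0.0368 0.327 ] yaw 1.136 shift [-0.2686  0.2449  0.0273] turn [ 7.000e-02 -3.000e-02  5.438e+01]
```

Call:
servo_tool(commands=[-0.269,0.245,0.027,0,0,54.4,0.06,-0.269,0.245,0.027,0,0,54.4,0.06,-0.269,0.245,0.027,0,0,54.4,0.06,-0.269,0.245,0.027,0,0,54.4,0.06,-0.269,0.245,0.027,0,0,54.4,0.06,-0.269,0.245,0.027,0,0,54.4,0.06,-0.269,0.245,0.027,0,0,54.4,0.06,-0.269,0.245,0.027,0,0,54.4,0.06])

```text
time: 3.6
tool_pos: [0.4422, -0.3064, 0.2994]
ee_rot: [-3.141, 0.0, 0.196]
wrist_force: [0.5, 0.2, -0.2]
width: 0.0599
finger_force: 0.0
```

```bash
python3 - <<'E'
from h import *
s,T=wrist();np.savez("w1.npz",T=T,K=s["camera_matrix"],k1=s["k1"]);print(pose()[:3,3])
cv2.imwrite("pics/w1.png",s["img"])
for k in("suction_box","start_knob","mouth"):
    for t in spotter.trace(k,s)[:1]: 
        c=max(cv2.findContours(t["region"].astype(np.uint8),0,1)[0],key=cv2.contourArea);r=cv2.minAreaRect(c)
        print(k,t["conf"],t["box"],r)
E
```

```text
[ 0.44220288 -0.30593255  0.30010012]
suction_box 0.96 [199.4, 0.3, 183.4, 249.8] ((289.5, 124.5), (249.0, 181.0), 90.0)
start_knob 0.84 [273.6, 180.1, 42.0, 53.1] ((292.6513366699219, 204.9918975830078), (40.86219787597656, 49.284175872802734), 27.89727020263672)
mouth 0.75 [200.1, 2.2, 181.5, 249.1] ((289.5, 124.5), (249.0, 181.0), 90.0)
```

View pics/w1.png

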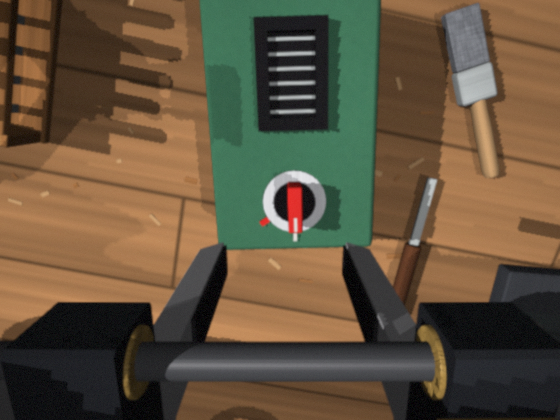

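The wrist view shows the lip corners near (254,17), (328,16), (328,129) and (259,131). The knob ring is at (294,202), with the bar along the box's x, and the box's near corners are at (218,248) and (372,245).

```bash
python3 - <<'E'
from h import *
from scipy.optimize import least_squares as ls
z=np.load("w1.npz");T=z["T"];s=dict(camera_matrix=z["K"],k1=float(z["k1"]))
im=cv2.imread("pics/w1.png");h=cv2.cvtColor(im,cv2.COLOR_BGR2HSV)
dark=(im.max(2)<60).astype(np.uint8);dark[:,:235]=0;dark[:,345:]=0;dark[145:]=0
dark=cv2.morphologyEx(dark,cv2.MORPH_CLOSE,np.ones((9,9)));dark=cv2.morphologyEx(dark,cv2.MORPH_OPEN,np.ones((15,15)))
c=max(cv2.findContours(dark,0,1)[0],key=cv2.contourArea);q=cv2.approxPolyDP(c,8,True)[:,0];print(q.tolist())
red=((h[...,0]<8)|(h[...,0]>172))&(h[...,1]>150)&(h[...,2]>90);red[:165]=0;red[245:]=0;red[:,:275]=0;red[:,320:]=0
ys,xs=np.nonzero(red);print("red",xs.min(),xs.max(),ys.min(),ys.max(),onz(s,[xs.mean(),ys.mean()],.116,T))
wh=((h[...,1]<60)&(h[...,2]>150));wh[:160]=0;wh[238:]=0;wh[:,:250]=0;wh[:,340:]=0
c2=max(cv2.findContours(wh.astype(np.uint8),0,1)[0],key=cv2.contourArea);(e,ax,_)=cv2.fitEllipse(c2);print("ring",e,ax,onz(s,e,.092,T))
L=np.array([[101,34,.1],[101,-34,.1],[-1,34,.1],[-1,-34,.1],[-130,85,.09],[-130,-85,.09]]);L[:,:2]*=1e-3
uv=np.array([[254,16.5],[328,15.5],[259,131],[328.5,129.5],[218,248],[372,245]])
# assign more precise lip corners
for i in range(4):
    uv[i]=q[np.argmin(((q-uv[i])**2).sum(1))]
def W(p): 
    c,sn=np.cos(p[2]),np.sin(p[2]);return np.c_[L[:,:2]@np.array([[c,sn],[-sn,c]])+p[:2],L[:,2]]
f=lambda p:(proj(s,W(p),T)-uv).ravel()
r=ls(f,[.5,-.3,.19],loss="soft_l1",x_scale=.1);print(r.x,np.round(r.fun,1))
p=r.x;u=np.array([np.cos(p[2]),np.sin(p[2])]);k=p[:2]-.075*u;m=p[:2]+.05*u;print("knob",k,"mouth",m)
plan([*k,.19],p[2]);plan([*k,.11],p[2])
E
```

```text
[[255, 17], [259, 130], [327, 129], [327, 16]]
red 287 302 183 232 [[ 0.42761878 -0.32030633]]
ring (292.64898681640625, 200.128173828125) (54.29995346069336, 57.4541015625) [[ 0.4271947  -0.31927999]]
[ 0.49941976 -0.30462021  0.21989172] [-1.5 -1.1  1.7 -2.  -0.9  0.6  0.9 -0.  -0.9  3.3  0.7  3. ]
knob [ 0.42622568 -0.3209795 ] mouth [ 0.54821582 -0.29371401]
at [ 0.4423 -0.3056  0.3007] yaw 0.198 shift [-0.0189  0.0117  0.1107] turn [ 0.09 -0.08 -1.28]
at [ 0.4423 -0.3056  0.3007] yaw 0.198 shift [-0.019   0.0116  0.1907] turn [ 0.09 -0.08 -1.28]
```

Call:
servo_tool(commands=[-0.0185,0.0115,0.06,0,0,-1.3,0.05,-0.0185,0.0115,0.12,0,0,-1.3,0.05,-0.0185,0.0115,0.16,0,0,-1.3,0.05,-0.0185,0.0115,0.191,0,0,-1.3,0.05,-0.0185,0.0115,0.191,0,0,-1.3,0.05,-0.0185,0.0115,0.191,0,0,-1.3,0.03,-0.0185,0.0115,0.191,0,0,-1.3,0.02,-0.0185,0.0115,0.191,0,0,-1.3,0.01,-0.0185,0.0115,0.191,0,0,-1.3,0.008,-0.0185,0.0115,0.191,0,0,-1.3,0.008])

```text
time: 5.05
tool_pos: [0.4264, -0.3199, 0.1095]
ee_rot: [-3.138, -0.001, 0.219]
wrist_force: [-1.9, 6.3, 5.4]
width: 0.0142
finger_force: 30.0
```

Call:
servo_tool(commands=[0,0,0,0,0,10,0.008,0,0,0,0,0,20,0.008,0,0,0,0,0,30,0.008,0,0,0,0,0,40,0.008,0,0,0,0,0,48,0.008,0,0,0,0,0,55,0.008,0,0,0,0,0,58,0.008,0,0,0,0,0,58,0.008,0,0,0,0,0,58,0.008])

```text
time: 6.18
tool_pos: [0.426, -0.3211, 0.1095]
ee_rot: [-3.141, 0.001, -0.792]
wrist_force: [-2.3, 3.4, 6.3]
width: 0.0135
finger_force: 30.0
```

```bash
python3 - <<'E'
from h import *
o=robot.get_obs();print(o["wrist_torque"],o["wrist_force"],o["ee_rot"],o["width"])
s,T=wrist();cv2.imwrite("pics/w2.png",s["img"][150:350,150:430])
E
```

```text
[0.71796162 0.67767489 0.28698018] [-2.27569913  3.35593106  6.26760269] [-3.14142275e+00  1.12453526e-03 -7.91837087e-01] 0.013487210893169701
```

View pics/w2.png

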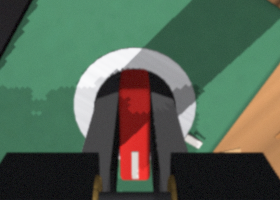

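The crop shows the bar held between the pads, with its white mark at about (135,165). The torque of 0.29 N m is well above the spring's, so it is at the stop. I'll add a small extra twist, then unwind slightly and release.

Call:
servo_tool(commands=[0,0,0,0,0,3,0.008,0,0,0,0,0,3,0.008,0,0,0,0,0,3,0.008])

```text
time: 6.6
tool_pos: [0.426, -0.3211, 0.1095]
ee_rot: [3.141, 0.001, -0.843]
wrist_force: [-2.9, 2.5, 5.2]
width: 0.0141
finger_force: 31.1
```

```bash
python3 - <<'E'
from h import *
o=robot.get_obs();print(o["wrist_torque"],o["wrist_force"],o["ee_rot"],o["width"])
E
```

```text
[0.63735361 0.68986939 0.68838516] [-2.87178286  2.47408626  5.16124046] [ 3.14146482e+00  1.12498089e-03 -8.42981967e-01] 0.014068502445650222
```

Call:
servo_tool(commands=[0,0,0,0,0,-2,0.085,0,0,0,0,0,-2,0.085,0,0,0,0,0,-2,0.085,0,0,0,0,0,-2,0.085,0,0,-0.03,0,0,-2,0.085,0,0,-0.09,0,0,-2,0.085,0,0,-0.15,0,0,-2,0.085,0,0,-0.2,0,0,-2,0.085,0,0,-0.22,0,0,-2,0.085])

```text
time: 7.72
tool_pos: [0.4274, -0.3232, 0.3333]
ee_rot: [-3.142, -0.01, -0.812]
wrist_force: [0.9, -0.1, -0.5]
width: 0.0852
finger_force: 0.0
```

```bash
python3 - <<'E'
from h import *
s,T=wrist();cv2.imwrite("pics/w3.png",s["img"])
plan([.53,.27,.36],0.)
E
```

```text
at [ 0.4276 -0.3235  0.3347] yaw -0.812 shift [-0.3598 -0.4827 -0.0294] turn [  0.26  -0.64 -46.51]
```

View pics/w3.png

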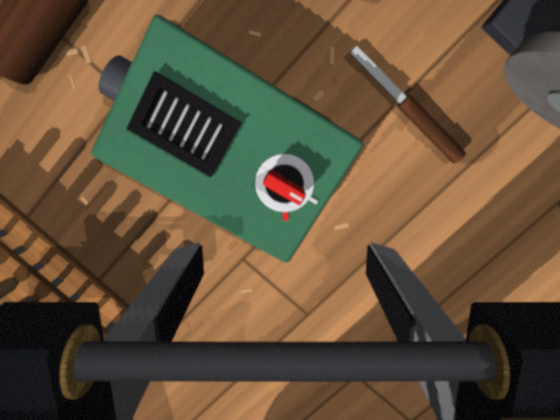

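The knob has sprung back: its mark points at the rest tick near (310,200). Moving to a view pose above the horse.

Call:
servo_tool(commands=[-0.38,-0.461,-0.03,0,0,-46.5,0.085,-0.38,-0.461,-0.03,0,0,-46.5,0.085,-0.38,-0.461,-0.03,0,0,-46.5,0.085,-0.38,-0.461,-0.03,0,0,-46.5,0.085,-0.38,-0.461,-0.03,0,0,-46.5,0.085,-0.38,-0.461,-0.03,0,0,-46.5,0.085,-0.38,-0.461,-0.03,0,0,-46.5,0.085,-0.38,-0.461,-0.03,0,0,-46.5,0.085,-0.38,-0.461,-0.03,0,0,-46.5,0.085,-0.38,-0.461,-0.03,0,0,-46.5,0.085])

```text
time: 9.02
tool_pos: [0.4992, 0.2742, 0.3571]
ee_rot: [3.141, 0.0, 0.003]
wrist_force: [0.2, 0.4, 0.0]
width: 0.0851
finger_force: 0.0
```

Call:
servo_tool(commands=[0,0,0,0,0,0,0.085,0,0,0,0,0,0,0.085])

```text
time: 9.28
tool_pos: [0.4992, 0.2707, 0.3579]
ee_rot: [3.141, 0.0, -0.0]
wrist_force: [-0.2, -0.1, 0.6]
width: 0.0848
finger_force: 0.0
```

```bash
python3 - <<'E'
from h import *
s,T=wrist();np.savez("w4.npz",T=T,K=s["camera_matrix"],k1=s["k1"]);print(pose()[:3,3],robot.get_obs()["ee_rot"])
im=s["img"]; cv2.imwrite("pics/w4.png",im)
for k in("horse","offcut","owl"):
    for t in spotter.trace(k,s)[:1]: print(k,t["conf"],t["box"])
s2=snapshot("top");cv2.imwrite("pics/top2.png",s2["img"])
E
```

```text
[0.49915846 0.27025121 0.35826559] [ 3.14107880e+00 -2.58899622e-04 -9.82350832e-04]
horse 0.7 [253.9, 84.8, 52.1, 108.4]
offcut 0.96 [264.3, 22.6, 24.4, 40.1]
owl 0.98 [272.0, 217.4, 45.7, 71.4]
```

View pics/w4.png

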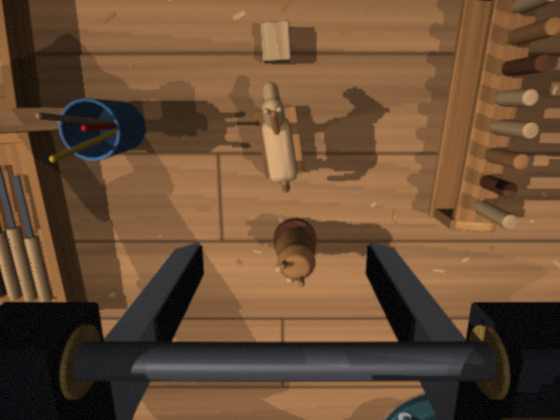

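The horse's barrel runs from about (275,125) to (283,182), with the head at (270,92), the tail at (287,187) and the plinth visible at (297,140). The owl is at (295,250) and the offcut at (276,42). I'll zoom in.

```bash
python3 - <<'E'
import cv2
a=cv2.imread("pics/w4.png")[70:200,230:330];a=cv2.convertScaleAbs(a,alpha=1.3)
cv2.imwrite("pics/w4c.png",cv2.resize(a,None,fx=4.6,fy=4.6,interpolation=cv2.INTER_CUBIC))
E
```

```text
(no output)
```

View pics/w4c.png

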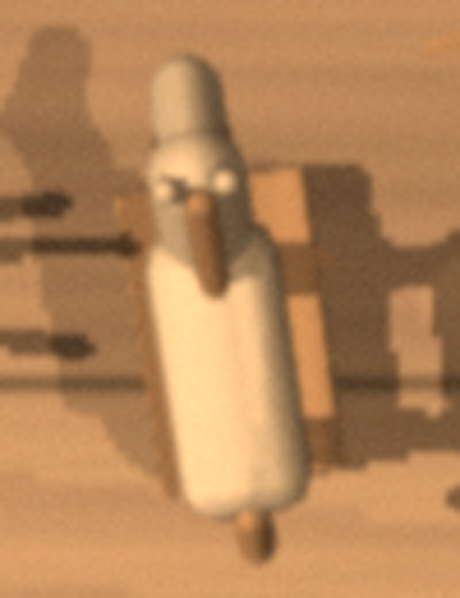

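```bash
python3 - <<'E'
from h import *
from scipy.optimize import least_squares as ls
z=np.load("w4.npz");T=z["T"];s=dict(camera_matrix=z["K"],k1=float(z["k1"]))
P=lambda a:np.array(a)/4.6+[230,70]
bl=onz(s,P([[150,290],[180,480]]),.09,T);br=onz(s,P([[280,270],[305,470]]),.09,T)
for e in(bl,br): d=e[0]-e[1];print("edge",e.round(4).tolist(),"yaw",np.arctan2(d[1],d[0]))
pf,pb,pl=onz(s,P([[303,168],[333,468],[118,195]]),.018,T);d=pf-pb;print("plinth",pf,pb,pl,np.linalg.norm(d),np.arctan2(d[1],d[0]),np.linalg.norm(pf-pl))
L=np.array([[45,-28,18],[-45,-28,18],[45,28,18],[-40,0,88],[75,0,95]])/1e3
uv=P([[303,168],[333,468],[118,195],[247,516],[185,58]])
ends=[(P([150,290]),P([180,480]),.017),(P([280,270]),P([305,470]),-.017)]
def f(p):
    u=np.array([np.cos(p[2]),np.sin(p[2])]);n=np.array([-u[1],u[0]])
    W=np.c_[p[:2]+L[:,:1]*u+L[:,1:2]*n,L[:,2]]
    r=(proj(s,W,T)-uv).ravel()
    e=[]
    for a,b,y in ends:
        for q in(a,b): e.append(((onz(s,q,.09,T)[0]-p[:2])@n-y)*700)
    return np.r_[r,e]
r=ls(f,[.54,.27,.1],loss="soft_l1",x_scale=.1);print(r.x,r.fun.round(1));np.save("horse.npy",r.x)
print("off",onz(s,[276,42],.02,T),"owl",onz(s,[295,260],.1,T))
p=r.x;plan([p[0]-.003*np.cos(p[2]),p[1]-.003*np.sin(p[2]),.19],p[2])
E
```

```text
edge [[0.547, 0.2946], [0.4986, 0.2875]] yaw 0.1447840322180106
edge [[0.5519, 0.2619], [0.5012, 0.2552]] yaw 0.13192575868885809
plinth [0.57656382 0.25411962] [0.48924623 0.24431872] [0.56899718 0.30755106] 0.08786591486616485 0.11177645558017665 0.05396454761284834
[0.52832735 0.27545565 0.12998557] [ 0.4 -0.   1.8  1.4 -1.1 -0.2 -0.1 -0.  -0.1 -0.4 -0.3 -0.8  0.3  0.3]
off [[0.65549499 0.27999378]] owl [[0.39269329 0.25610576]]
at [0.4991 0.2702 0.3589] yaw -0.001 shift [ 0.0261 -0.0049  0.1689] turn [-0.01 -0.05 -7.52]
```

Call:
servo_tool(commands=[0.026,-0.005,0.06,0,0,-7.5,0.085,0.026,-0.005,0.12,0,0,-7.5,0.085,0.026,-0.005,0.17,0,0,-7.5,0.085,0.026,-0.005,0.21,0,0,-7.5,0.085,0.026,-0.005,0.24,0,0,-7.5,0.085,0.026,-0.005,0.265,0,0,-7.5,0.085,0.026,-0.005,0.285,0,0,-7.5,0.085,0.026,-0.005,0.285,0,0,-7.5,0.085,0.026,-0.005,0.285,0,0,-7.5,0.085])

```text
time: 10.65
tool_pos: [0.5256, 0.2762, 0.0747]
ee_rot: [-3.141, -0.002, 0.131]
wrist_force: [0.8, 0.1, 0.4]
width: 0.0848
finger_force: 0.0
```

```bash
python3 - <<'E'
from h import *
p=np.load("horse.npy");plan([p[0]-.003*np.cos(p[2]),p[1]-.003*np.sin(p[2]),.073],p[2])
E
```

```text
at [0.5256 0.2762 0.0747] yaw 0.131 shift [-0.0004  0.0011  0.0017] turn [-0.03 -0.1   0.05]
```

Close gradually, then lift slightly.

Call:
servo_tool(commands=[0,0.001,0.002,0,0,0,0.06,0,0.001,0.002,0,0,0,0.05,0,0.001,0.002,0,0,0,0.04,0,0.001,0.002,0,0,0,0.034,0,0.001,0.002,0,0,0,0.028,0,0.001,0.002,0,0,0,0.025,0,0.001,0.002,0,0,0,0.025])

```text
time: 11.52
tool_pos: [0.5249, 0.2755, 0.0715]
ee_rot: [-3.141, 0.0, 0.132]
wrist_force: [0.6, 0.2, -0.3]
width: 0.0343
finger_force: 29.9
```

Call:
servo_tool(commands=[0,0,-0.015,0,0,0,0.025,0,0,-0.04,0,0,0,0.025,0,0,-0.08,0,0,0,0.025,0,0,-0.12,0,0,0,0.025,0,0,-0.16,0,0,0,0.025,0,0,-0.18,0,0,0,0.025,0,0,-0.18,0,0,0,0.025,0,0,-0.18,0,0,0,0.025])

```text
time: 12.52
tool_pos: [0.5245, 0.2751, 0.2503]
ee_rot: [3.141, 0.002, 0.131]
wrist_force: [-1.0, 0.1, -1.7]
width: 0.034
finger_force: 29.9
```

```bash
python3 - <<'E'
from h import *
o=robot.get_obs();print(o["width"],o["wrist_force"],o["wrist_torque"])
plan([.5451,-.2937,.275],.22)
s,T=wrist();cv2.imwrite("pics/w5.png",s["img"])
s=snapshot("scene");cv2.imwrite("pics/s5.png",np.hstack([cv2.resize(s["img"][120:320,250:500],None,fx=1.6,fy=1.6),cv2.resize(cv2.imread("pics/w5.png")[:320,150:450],(400,320))]))
E
```

```text
0.03395627552213819 [-1.01900323  0.12118346 -1.74505686] [-0.05050612  0.17058351 -0.01549945]
at [0.5245 0.2751 0.2503] yaw 0.131 shift [-0.0541  0.5666 -0.0243] turn [ 0.03  0.12 -5.08]
```

View pics/s5.png

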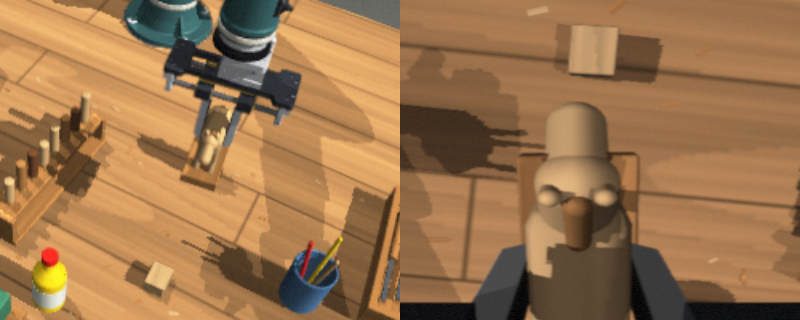

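The horse is held squarely and upright, and the offcut, cup and glue are undisturbed. Carrying it over the rack at about 0.2 m.

Call:
servo_tool(commands=[0,0.01,-0.02,0,0,0,0.025,-0.004,0.04,-0.025,0,0,0,0.025,-0.009,0.09,-0.025,0,0,-1,0.025,-0.014,0.14,-0.025,0,0,-2,0.025,-0.019,0.19,-0.025,0,0,-3,0.025,-0.024,0.24,-0.025,0,0,-4,0.025,-0.029,0.29,-0.025,0,0,-5,0.025,-0.034,0.34,-0.025,0,0,-5,0.025,-0.039,0.39,-0.025,0,0,-5,0.025,-0.043,0.44,-0.025,0,0,-5,0.025])

```text
time: 13.88
tool_pos: [0.5394, -0.1679, 0.275]
ee_rot: [-3.14, 0.002, 0.219]
wrist_force: [0.0, 0.6, -1.9]
width: 0.0341
finger_force: 29.9
```

```bash
python3 - <<'E'
from h import *
plan([.5447,-.2945,.275],.22)
E
```

```text
at [ 0.5394 -0.1679  0.275 ] yaw 0.219 shift [-2.230e-02  1.247e-01 -1.000e-04] turn [-0.09  0.1  -0.08]
```

Call:
servo_tool(commands=[-0.008,0.045,0,0,0,0,0.025,-0.016,0.09,0,0,0,0,0.025,-0.022,0.118,0,0,0,0,0.025,-0.022,0.125,0,0,0,0,0.025,-0.022,0.125,0.02,0,0,0,0.025,-0.022,0.125,0.04,0,0,0,0.025,-0.022,0.125,0.06,0,0,0,0.025,-0.022,0.125,0.068,0,0,0,0.025,-0.022,0.125,0.068,0,0,0,0.025,-0.022,0.125,0.068,0,0,0,0.025])

```text
time: 15.12
tool_pos: [0.5462, -0.2932, 0.2096]
ee_rot: [3.14, -0.001, 0.219]
wrist_force: [-0.3, 0.2, -0.6]
width: 0.0337
finger_force: 29.9
```

```bash
python3 - <<'E'
from h import *
plan([.5447,-.2945,.1835],.22)
s,T=wrist();np.savez("w6.npz",T=T,K=s["camera_matrix"],k1=s["k1"]);cv2.imwrite("pics/w6.png",s["img"])
t=snapshot("scene")
a=pose();h=np.array([.5447+.0035,-.2937,a[2,3]-.0715])
L=np.array([[51,34],[51,-34],[-51,-34],[-51,34]])/1e3;Q=np.array([[45,28],[45,-28],[-45,-28],[-45,28]])/1e3
def W(L,c,y,z): r=np.array([[np.cos(y),np.sin(y)],[-np.sin(y),np.cos(y)]]);return np.c_[L@r+c,np.full(4,z)]
lip=W(L,np.array([.5482,-.2937]),.22,.1);hc=a[:2,3]+.0036*np.array([.976,.218]);pl=W(Q,hc,.22,h[2])
i=t["img"][130:230,150:270];i=cv2.resize(i,None,fx=4,fy=4,interpolation=cv2.INTER_CUBIC)
for w,c in((lip,(255,255,0)),(pl,(0,0,255))):
    cv2.polylines(i,[np.int32((proj(t,w)-[150,130]+.5)*4)],True,c,1)
cv2.imwrite("pics/s6.png",np.hstack([i,cv2.resize(s["img"][:250,150:400],(400,400))[:,:320]]))
E
```

```text
at [ 0.5462 -0.2932  0.2096] yaw 0.219 shift [-0.0018  0.001   0.0261] turn [ 0.07 -0.08 -0.05]
```

View pics/s6.png

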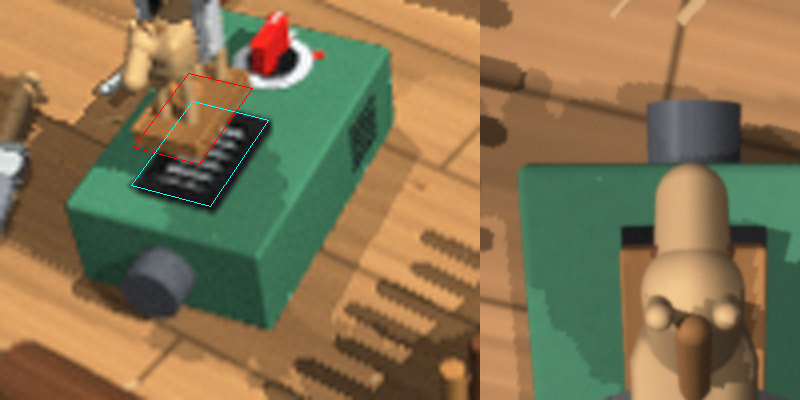

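The scene overlay agrees with the predicted lip and plinth outlines. In the wrist view the plinth is laterally centred in the lip (both about 621–766 in the crop), with the lip's front edge at row 227 and the plinth's front edge at row 247. Checking the fore-aft numbers.

```bash
python3 - <<'E'
from h import *
z=np.load("w6.npz");T=z["T"];s=dict(camera_matrix=z["K"],k1=float(z["k1"]))
u=np.array([np.cos(.22),np.sin(.22)]);t=pose()[:2,3];n=np.array([-u[1],u[0]])
P=lambda x,y:[(x-480)/1.6*1+150,y*.625]
lf=[onz(s,P(x,227),.1,T)[0] for x in(623,765)];pf=[onz(s,P(x,247),.156,T)[0] for x in(623,765)]
print("lip front",[((q-t)@u,(q-t)@n) for q in lf],"plinth",[((q-t)@u,(q-t)@n) for q in pf])
print("expected lip",(np.array([.5482,-.2937])-t)@u+.051)
E
```

```text
lip front [(np.float64(0.05236776270036966), np.float64(0.03224981684920718)), (np.float64(0.05235107919563544), np.float64(-0.03368212542371346))] plinth [(np.float64(0.05006073066542446), np.float64(0.02581212370265481)), (np.float64(0.05004572181745151), np.float64(-0.027308848885285408))]
expected lip 0.05293990205801111
```

Call:
servo_tool(commands=[-0.0025,0,0.008,0,0,0,0.025,-0.0025,0,0.016,0,0,0,0.025,-0.0025,0,0.022,0,0,0,0.025,-0.0025,0,0.026,0,0,0,0.025,-0.0025,0,0.026,0,0,0,0.025,-0.0025,0,0.026,0,0,0,0.025,-0.0025,0,0.026,0,0,0,0.025,-0.0025,0,0.026,0,0,0,0.025,-0.0025,0,0.026,0,0,0,0.025])

```text
time: 16.35
tool_pos: [0.5433, -0.2938, 0.1826]
ee_rot: [3.142, -0.0, 0.219]
wrist_force: [-0.3, -0.1, -2.5]
width: 0.0335
finger_force: 29.9
```

```bash
python3 - <<'E'
from h import *
plan([.5447,-.2945,.1825],.22);o=robot.get_obs();print(o["wrist_force"],np.round(o["qvel"],3),o["width"])
s=snapshot("scene");i=cv2.resize(s["img"][120:240,130:290],None,fx=4.5,fy=4.5,interpolation=cv2.INTER_CUBIC);cv2.imwrite("pics/s7.png",i)
E
```

```text
at [ 0.5433 -0.2938  0.1826] yaw 0.219 shift [0.0013 0.0009 0.0001] turn [ 0.   -0.01 -0.08]
[-0.27278026 -0.13407215 -2.48761399] [ 0.001  0.    -0.001 -0.002 -0.    -0.001] 0.033532662970246714
```

View pics/s7.png

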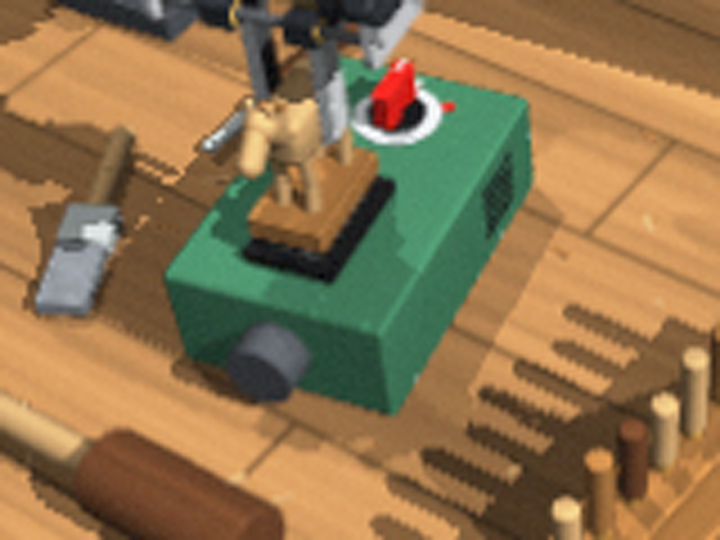

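The horse is upright and centred over the lip, with its plinth at about (315,200) in the crop. The wrist carries its full weight, and the knob is at rest. Handing in.

```bash
python3 -c "
from bench import close_job
print(close_job())"
```

```text
the job is handed in; nothing more can be done
None
```

I turned the knob to its stop and let it spring back, then carried the horse over the rack; the job is handed in with it held steady, upright and centred about 11 mm above the mouth, but no verdict came back.

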